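# Find the emptied case on the counter rack by its weight

## Robot

A 6-joint arm with a two-finger parallel gripper is mounted at the origin on a cart in front of the work surface, level with it; the furniture and walls round the work are solid. World frame = base frame: x ahead of the robot, y to its left, z up, the work surface at z = 0. Lengths are in m, angles in rad, forces in N, time in s.
With the tool pointing down it reaches from about 0.375 to 0.975 m from the base axis. Payload 3.8 kg.
Tool frame: the origin (TCP) lies between the finger pads; the fingertips stand 22 mm ahead of it and the grasp point (between the pads) lies 3 mm ahead of it (env.finger_overhang is the distance from the TCP to the fingertips, in m); z points along the fingers, y is the direction in which the jaws open and shut (so a half turn about z gives the same grasp; the last joint's range is limited). The gripper opens to 88 mm and grips with 3 to 60 N. Pads are 18 mm wide; open, the fingers measure 123 mm over their backs; the gripper's body (75 mm by 187 mm) begins 45 mm behind the grasp point.
Start: joints at [1.147, 0.264, 1.604, -0, 1.274, -0.037], TCP at [0.255, 0.625, 0.231] pointing down, gripper open.
Joint ranges: [-2.63, 2.63], [-0.94, 2.18], [0.31, 2.57], [-1.31, 4.45], [0, 2.66], [-2.55, 2.55]. Speed limits (rad/s): [2.57, 2.57, 3.14, 3.14, 3.14, 3.14].

## Interface

Orientations are given as a 3x3 rotation matrix whose columns are the frame's x, y, z axes.
In Python, from rig import env, snapshot, camera_model gives the robot as it stands.
- The arm moves only by the tool jog_arm, never from a script. Its argument "motion" is a list that holds one entry, the list of rows, each a list of 5 numbers: the shift along the tool's x, y, z in m, then the turn about the tool's z in degrees, then the opening in per cent of the stroke, from 0 (shut) to 100 (fully open). In form: [[[dx, dy, dz, spin, gripper], ...]]. A call has 1 to 5 rows; each row shifts and turns the commanded pose from where the row before left it, along the tool's axes as they then stand; what a row does not reach is not made up. A row lasts 1/12 s, in which the tool goes at most 41.7 mm and 7.16 degrees, less where a joint would pass 70% of its speed; a pose out of reach is approached as far as the arm can. A call with a gripper value outside its range is refused whole. The fingers move at their own pace and stop on an object; "force" is the grip in N (left out, the last holds). Time passes only in rows, so rows that do not move let the fingers close. It gives the time, the measured TCP pose, the force and the opening at its end, in the units of the state.
- env.get_state(): the state, without advancing time (a new reading comes with each control period).
- snapshot(name): name is "side" or "top"; returns the picture (480x640x3 uint8, red, green, blue); there is no depth.
- camera_model(name): a dict with "vfov" (degrees; the focal length in pixels is half the picture's height over the tangent of half this angle, whatever the lens; pixels are square), "cx", "cy" (the principal point, pixels), "k1" (the pictures are not rectified: a ray, as slopes to the right and down, at radius r is drawn at 1 + k1 r^2 times it, then the intrinsics apply), "position" and "orientation" of the camera in the world. Camera axes: x right, y up, looking along -z (the intrinsics and any distortion apply to the point x, -y, -z); pixel columns grow to the right and rows downward; lengths in m; the calibration is good to about 2 mm. A picture is of the moment at which its call begins. camera_model takes no time and is no camera call.
- env.job_done(): hands the job in, once; it reports no verdict.
The state is a dict: "clock": time; "joints": joint angles; "joint_velocities": joint speeds; "tau": joint torques, N m; "tool_pos": TCP position; "eef_rot": TCP orientation; "contact_force": force on the tool from outside, world axes, zero at the start; "moment": the same for the moment, N m; "finger_gap": finger opening in m.
Only numpy, scipy, OpenCV 4.12 (cv2) and the standard library are available. Lean on these libraries where they do the work, as an engineer would, in place of code of your own. Each camera call takes 0.05 s, during which the arm holds its last target.

## Task

Someone has emptied one of the three game cases hanging on the counter rack and hung it back; from outside they look the same, but the empty one is much lighter. Heft them, unhook the empty case and put it down in the dice tray, without dropping any case, and leave the two full ones hanging on the rack. Don't knock over or push about the bell, the sand timer or the paint pots.

Things in the scene. Friction and masses are not known exactly. Their poses are not given: they have to be found in the camera images.
- rack: fixed plywood counter display; origin on the worktop under the front face of its upright back board, x away from the robot, y left, z up. Foot 125 x 340 x 15 mm, from x = -80 to 45 mm. Three hooks of 6 mm steel bar stick out of the board to the robot at y = +115, 0, -115 mm, level at z = 146 mm (axis), their ends turned straight up at x = -82 mm
- hook_end (a point): top of the middle hook's upturned end, at x = -82, z = 168 mm of the rack (the same on all hooks). From where it hangs a case must rise at least 19 and at most 28 mm for its handle bar to clear this end; then it can be drawn out level towards the robot
- shelf_edge (a point): middle of the lower front edge of the rack's top shelf (underside at z = 241 mm, out to x = -55 mm, 340 mm wide, game boxes on it up to z = 355 mm). It covers the hooks from above, so the cases must be reached slantwise from the front, some 30 to 45 degrees from vertical
- handle (a point): middle of the window of the middle case's handle, 79 mm over the underside (same on all cases). The rigid handle on top of the case: two uprights, 12 mm in x, outer faces 44 mm apart in y, from 62 to 96 mm over the underside, and a bar to 104 mm; window 32 mm wide, 34 high. Grip it across the uprights' outer faces; the hook's end then stands between the fingers
- case_left: blue hard-plastic game case with a black handle, one of three that look alike, hung by its carrying handle on the left (y = +115 mm) hook as seen by the robot. 28 (x, front to back) x 60 (y) x 62 (z) mm; origin at the centre of its underside, axes as the rack's. Full ones weigh 270 to 370 g, the emptied one about 80 g; which is which varies
- case_middle: blue hard-plastic game case with a black handle, one of three that look alike, hung by its carrying handle on the middle (y = 0) hook as seen by the robot. 28 (x, front to back) x 60 (y) x 62 (z) mm; origin at the centre of its underside, axes as the rack's. Full ones weigh 270 to 370 g, the emptied one about 80 g; which is which varies
- case_right: blue hard-plastic game case with a black handle, one of three that look alike, hung by its carrying handle on the right (y = -115 mm) hook as seen by the robot. 28 (x, front to back) x 60 (y) x 62 (z) mm; origin at the centre of its underside, axes as the rack's. Full ones weigh 270 to 370 g, the emptied one about 80 g; which is which varies
- dice_tray: low brown tray with green felt, in front of the rack; 200 (x) x 164 (y) x 26 mm, origin under its centre, long side roughly across the robot's view. Inner floor 154 x 110 mm at z = 4 mm; loose, 300 g
- counter_bell: chrome counter bell with a black foot, 87 mm across, 58 mm high; stands right of the tray; origin under its centre; leave it
- sand_timer: sand timer in a brown wooden frame, 36 mm across, 85 mm high; stands right of the tray, nearer than the bell; origin under its centre; leave it
- paint_pot_0: small white-lidded paint pot, 30 mm across, 46 mm high; stands left of the tray; origin under its centre; leave it
- paint_pot_1: small black-lidded paint pot, 30 mm across, 46 mm high; stands left of the tray; origin under its centre; leave it
Not all that is in view belongs to the job. Leave any green look-alike of the case_left alone.

How it is judged:
At the end, for the whole second after the job is handed in: The emptied case rests in the dice tray (centre of its underside within 85 mm along and 63 mm across of the tray's centre, under 50 mm high, borne by the tray); both full cases hang on the rack (bearing over 1.8 N on it, underside over 43 mm up); all still (under 0.03 m/s) (((x of case_left in the frame of dice_tray between -0.085 and 0.085 m and y of case_left in the frame of dice_tray between -0.063 and 0.063 m and height (world z) of case_left below 0.05 m and contact force between case_left and dice_tray above 0.3 N and linear speed of each of case_left, case_middle, case_right below 0.03 m/s and contact force between each of case_middle, case_right and rack above 1.8 N and height (world z) of each of case_middle, case_right above 0.043 m) or (x of case_middle in the frame of dice_tray between -0.085 and 0.085 m and y of case_middle in the frame of dice_tray between -0.063 and 0.063 m and height (world z) of case_middle below 0.05 m and contact force between case_middle and dice_tray above 0.3 N and linear speed of each of case_middle, case_left, case_right below 0.03 m/s and contact force between each of case_left, case_right and rack above 1.8 N and height (world z) of each of case_left, case_right above 0.043 m) or (x of case_right in the frame of dice_tray between -0.085 and 0.085 m and y of case_right in the frame of dice_tray between -0.063 and 0.063 m and height (world z) of case_right below 0.05 m and contact force between case_right and dice_tray above 0.3 N and linear speed of each of case_right, case_left, case_middle below 0.03 m/s and contact force between each of case_left, case_middle and rack above 1.8 N and height (world z) of each of case_left, case_middle above 0.043 m))); the robot touches nothing.
It fails at once if a case is dropped: it moves faster than 0.7 m/s with no finger on it ((linear speed of case_left above 0.7 m/s and contact force between case_left and the fingers below 0.05 N) or (linear speed of case_middle above 0.7 m/s and contact force between case_middle and the fingers below 0.05 N) or (linear speed of case_right above 0.7 m/s and contact force between case_right and the fingers below 0.05 N)).
It fails at once if the bell is pushed more than 30 mm from its place or knocked over (distance of counter_bell from where it was at the start of the episode above 0.03 m or angle between counter_bell's own z axis and vertical above 0.6 rad).
It fails at once if the sand timer is pushed more than 30 mm from its place or knocked over (distance of sand_timer from where it was at the start of the episode above 0.03 m or angle between sand_timer's own z axis and vertical above 0.6 rad).
It fails at once if a paint pot is pushed more than 30 mm from its place or knocked over (distance of any of paint_pot_0, paint_pot_1 from where it was at the start of the episode above 0.03 m or angle between any of paint_pot_0, paint_pot_1's own z axis and vertical above 0.6 rad).
It also fails if it takes over 61 s, if anything falls off the work surface, if the arm or the gripper's body presses on something with over 40 N, if the wrist force passes 120 N, or if a joint passes its speed limit or range.

## Working session

There is one attempt and no reset: what is moved stays moved. The work goes in short steps, Python scripts to look and compute and a tool call to move; the robot and the scene stay as the last step left them, time stands still between calls to the robot, and variables do not carry over. Pictures are saved under pics/ and viewed, and the job is handed in when it is done.

Besides the shell and the picture viewer there is one more tool, called after "Emit:" as a command line: name --argument value ..., lists and objects as JSON in quotes. jog_arm: Moves the arm, as the interface text tells. Its arguments: {"type":"object","properties":{"motion":{"type":"array"},"force":{"type":"number"}},"required":["motion"]}

```bash
ls; mkdir -p pics
python3 - <<'E'
from rig import env,snapshot,camera_model
import cv2
for n in("side","top"):
    cv2.imwrite(f"pics/{n}0.png",snapshot(n)[:,:,::-1]); print(n,camera_model(n))
print(env.get_state())
E
```

```text
pics
side {'vfov': 49.73405097887165, 'cx': 320.01242489747074, 'cy': 243.4782917022766, 'k1': -0.00019424282168727127, 'position': array([ 0.47323084, -0.96203697,  0.74154565]), 'orientation': array([[ 0.99774043,  0.04631221, -0.04867459],
       [-0.06550716,  0.50958978, -0.8579202 ],
       [-0.0149281 ,  0.8591702 ,  0.5114721 ]])}
top {'vfov': 48.62825341516763, 'cx': 318.0810412462229, 'cy': 231.69056728465273, 'k1': -0.1483736357057418, 'position': array([0.35788293, 0.03498846, 1.30238448]), 'orientation': array([[-1.62335002e-02,  9.85102806e-01, -1.71198528e-01],
       [-9.99868218e-01, -1.59690999e-02,  2.92149623e-03],
       [ 1.44087752e-04,  1.71223393e-01,  9.85232221e-01]])}
{'clock': 0.1, 'joints': array([ 1.14710717e+00,  2.64683491e-01,  1.60522785e+00,  1.18934669e-05,
        1.27371800e+00, -3.68891977e-02]), 'joint_velocities': array([ 0.00106837, -0.00238578, -0.00165483, -0.00105999,  0.00100542,
        0.00247521]), 'tau': array([-8.61248736e-05, -5.03619719e+01, -3.58070827e+01,  7.30373128e-02,
        2.34003336e-02, -5.30406089e-05]), 'tool_pos': array([0.25434777, 0.62453304, 0.23011389]), 'eef_rot': array([[-9.26119587e-01,  3.77229097e-01, -8.47699305e-04],
       [ 3.77230039e-01,  9.26117740e-01, -1.85191781e-03],
       [ 8.64720810e-05, -2.03487500e-03, -9.99997926e-01]]), 'contact_force': array([-0.4289209 , -0.24167672, -0.7283667 ]), 'moment': array([-0.00139404,  0.00731723, -0.01891104]), 'finger_gap': 0.0880268900775041}
```

View pics/side0.png

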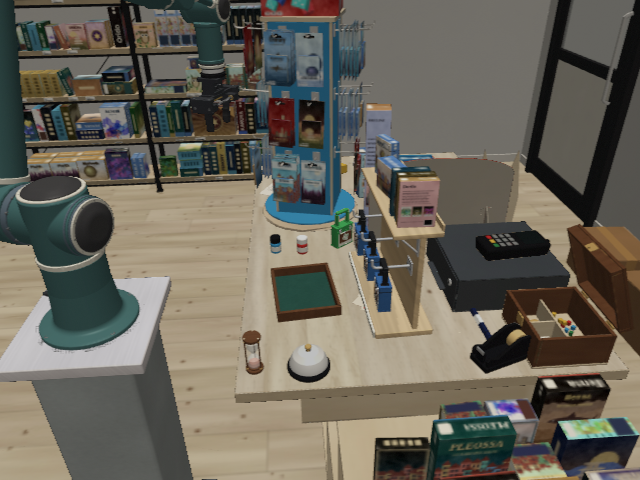

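View pics/top0.png

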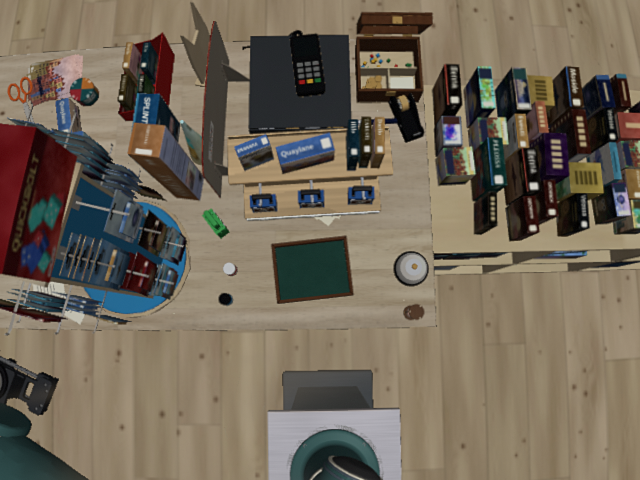

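```bash
cat > h.py <<'E'
import numpy as np
from rig import env,camera_model
def proj(n,P):
    c=camera_model(n);P=np.atleast_2d(P)
    q=(P-c['position'])@c['orientation']
    s=np.c_[q[:,0],-q[:,1]]/(-q[:,2:3])
    s=s*(1+c['k1']*(s**2).sum(1,keepdims=True))
    f=240/np.tan(np.radians(c['vfov']/2))
    return s*f+[c['cx'],c['cy']]
def ray(n,uv):
    c=camera_model(n);f=240/np.tan(np.radians(c['vfov']/2))
    d=(np.array(uv,float)-[c['cx'],c['cy']])/f; s=d.copy()
    for _ in range(20): s=d/(1+c['k1']*(s@s))
    return c['position'],c['orientation']@np.array([s[0],-s[1],-1])
def atz(n,uv,z):
    p,d=ray(n,uv); return p+d*(z-p[2])/d[2]
E
python3 - <<'E'
import cv2
a=cv2.imread('pics/top0.png')[120:330,180:450]; cv2.imwrite('pics/topc.png',cv2.resize(a,None,fx=2.9,fy=2.8,interpolation=2))
a=cv2.imread('pics/side0.png')[150:390,230:450]; cv2.imwrite('pics/sidec.png',cv2.resize(a,None,fx=2.5,fy=2.5,interpolation=2))
E
```

```text
(no output)
```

View pics/topc.png

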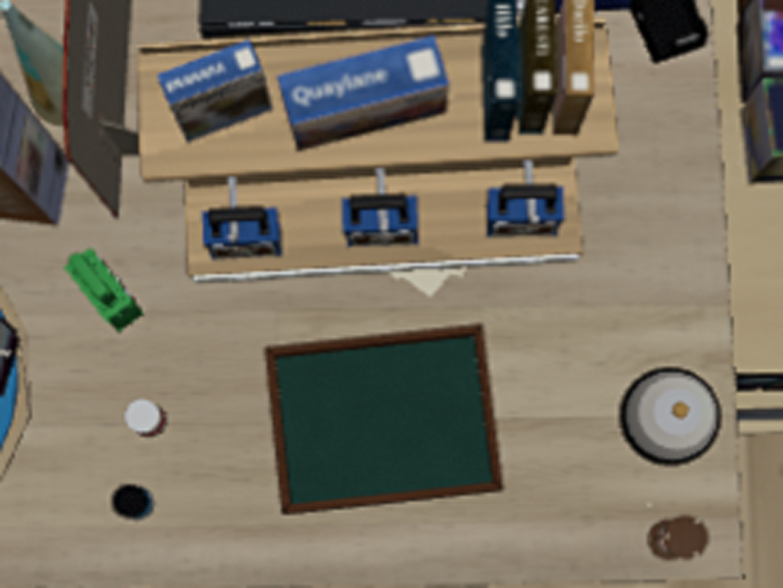

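View pics/sidec.png

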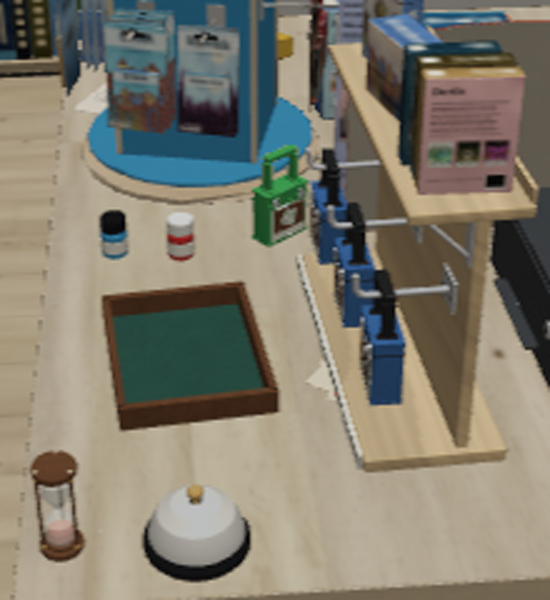

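```bash
cat > fit.py <<'E'
from h import *
from scipy.optimize import least_squares
T=lambda u,v:(180+u/2.9,120+v/2.8); S=lambda u,v:(230+u/2.5,150+v/2.5)
def tf(p,L): c,s=np.cos(p[2]),np.sin(p[2]); L=np.array(L,float); return np.c_[p[0]+c*L[:,0]-s*L[:,1],p[1]+s*L[:,0]+c*L[:,1],L[:,2]]
obs=[('top',T(189,273),(-.08,.17,.015)),('top',T(580,256),(-.08,-.17,.015)),('top',T(141,180),(-.055,.17,.241)),('top',T(618,154),(-.055,-.17,.241)),
('side',S(410,217),(-.055,-.17,.241)),('side',S(365,468),(-.08,-.17,0)),('side',S(505,457),(.045,-.17,0)),('side',S(299,256),(-.08,.17,.015))]
def r(p): 
    return np.concatenate([(proj(n,tf(p,[l]))[0]-uv) for n,uv,l in obs])
s=least_squares(r,[.7,0,0]); print('rack',s.x,r(s.x).reshape(-1,2).round(1)); p=s.x
np.save('rack.npy',p)
for y in(.115,0,-.115):
    q=tf(p,[(-.082,y,.168)]); print('hookend',q,[((proj('top',q)[0]-(180,120))*(2.9,2.8)).round(),((proj('side',q)[0]-(230,150))*2.5).round()])
ob=[('top',T(266,348),(-.1,.082)),('top',T(483,325),(.1,.082)),('top',T(502,489),(.1,-.082)),('top',T(284,513),(-.1,-.082)),
('side',S(103,296),(-.1,-.082)),('side',S(243,284),(-.1,.082)),('side',S(277,392),(.1,.082)),('side',S(121,409),(.1,-.082))]
def r2(p): return np.concatenate([(proj(n,tf(p,[(*l,.026)]))[0]-uv) for n,uv,l in ob])
s=least_squares(r2,[.45,0,-1.57]); print('tray',s.x,r2(s.x).reshape(-1,2).round(1))
for nm,uv,z in(('bell',T(671,415),.02),('timer',T(679,538),.085),('potw',T(143,416),.046),('potb',T(131,501),.046)): print(nm,atz('top',uv,z))
# handle bar top centres, top view, z~.157 ; side view
for nm,a,b in(('L',T(238,216),None),('M',T(379,201),None),('R',T(526,190),None)):
    w=atz('top',a,.157); c,s_=np.cos(p[2]),np.sin(p[2]); d=w[:2]-p[:2]; print(nm,w,'rack',c*d[0]+s_*d[1],-s_*d[0]+c*d[1])
for nm,a,y in (('L',S(330,153),.115-.022),('M',S(353,208),-.022),('R',S(384,275),-.115-.022)):
    # bar's right end top
    w=atz('side',a,.157); d=w[:2]-p[:2]; print(nm,w,'rack',c*d[0]+s_*d[1],-s_*d[0]+c*d[1])
E
python3 fit.py
python3 - <<'E'
import cv2
a=cv2.imread('pics/side0.png')[205:325,345:425]; cv2.imwrite('pics/sided.png',cv2.resize(a,None,fx=5,fy=5,interpolation=2))
E
```

```text
rack [0.70724987 0.04878502 0.04626306] [[-1.5  0.3]
 [ 0.5 -2. ]
 [-0.3  0.3]
 [-1.1 -0.4]
 [-0.8  3.6]
 [-0.8  1.3]
 [ 0.3  0.7]
 [ 0.1 -2.3]]
hookend [[0.62001925 0.15986975 0.168     ]] [array([229., 234.]), array([309., 146.])]
hookend [[0.6253376 0.0449928 0.168    ]] [array([381., 224.]), array([330., 203.])]
hookend [[ 0.63065596 -0.06988416  0.168     ]] [array([533., 216.]), array([355., 271.])]
tray [ 0.48978106  0.04641018 -1.47549467] [[-3.8 -4.6]
 [ 2.9 -5.4]
 [ 4.5  3.1]
 [-3.4  3.8]
 [-5.  -2.1]
 [ 3.  -3.7]
 [ 5.2  0.5]
 [-5.7  1.9]]
bell [ 0.48680385 -0.19443656  0.02      ]
timer [ 0.37927886 -0.1850769   0.085     ]
potw [0.49041448 0.24427275 0.046     ]
potb [0.41836806 0.25359912 0.046     ]
L [0.63671401 0.15458642 0.157     ] rack -0.06556743172171801 0.1089502471749489
M [0.64705957 0.04653557 0.157     ] rack -0.06022992412971177 0.0005365516231508253
R [ 0.65432557 -0.06633951  0.157     ] rack -0.05819177970035871 -0.11255378131393091
L [0.64188066 0.16392272 0.157     ] rack -0.059974547222764074 0.11803761376087064
M [0.64795257 0.05354526 0.157     ] rack -0.05901370569476215 0.007497445426494314
R [ 0.65670662 -0.06085276  0.157     ] rack -0.055559535509370095 -0.10718301419720629
```

View pics/sided.png

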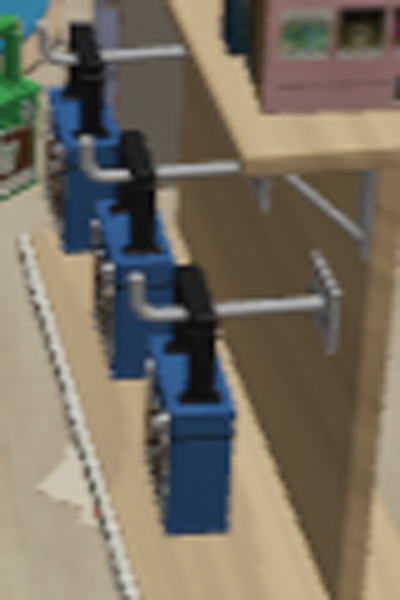

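Emit:
jog_arm --motion '[[[0,0,0,0,100]]]'

```text
clock: 0.18
tool_pos: [0.2544, 0.6247, 0.2304]
eef_rot: [[-0.926, 0.377, -0.001], [0.377, 0.926, -0.001], [0.0, -0.002, -1.0]]
contact_force: [0.7, -0.9, 0.9]
finger_gap: 0.088
```

```bash
cat >> h.py <<'E'
def plan(targets,n,spin=0,grip=100):
    """world-delta polyline to rows: targets list of world points, n rows each"""
    s=env.get_state();R=np.array(s['eef_rot']);p=np.array(s['tool_pos'])
    for t,k in zip(targets,n):
        d=R.T@(np.array(t)-p)/k; print([round(float(x),4) for x in d],'x',k,'norm',np.linalg.norm(d).round(4)); p=np.array(t)
E
python3 - <<'E'
from h import *
for uv in((60,235),(190,250),(130,315),(10,310)): print(uv,atz('top',uv,0))
for uv in((265,205),(357,205),(310,225)): print(uv,atz('side',uv,0))
plan([(.30,.33,.33),(.45,.03,.33)],[9,8])
E
```

```text
(60, 235) [0.58632127 0.69789013 0.        ]
(190, 250) [0.54299547 0.35151452 0.        ]
(130, 315) [0.38218117 0.50066363 0.        ]
(10, 310) [0.39223218 0.82838079 0.        ]
(265, 205) [0.38364919 0.53878126 0.        ]
(357, 205) [0.67714561 0.51067456 0.        ]
(310, 225) [0.52112421 0.39192499 0.        ]
[-0.017, -0.0284, -0.011] x 9 norm 0.0349
[-0.0315, -0.0277, 0.0] x 8 norm 0.0419
```

Emit:
jog_arm --motion '[[[-0.0145,-0.03,-0.011,0,100],[-0.0145,-0.03,-0.011,0,100],[-0.0145,-0.03,-0.011,0,100],[-0.0145,-0.03,-0.011,0,100],[-0.0145,-0.03,-0.011,0,100]]]'

```text
clock: 0.6
tool_pos: [0.2649, 0.4572, 0.2863]
eef_rot: [[-0.926, 0.377, -0.0], [0.377, 0.926, -0.001], [0.0, -0.001, -1.0]]
contact_force: [0.1, -0.4, 1.3]
finger_gap: 0.0882
```

Emit:
jog_arm --motion '[[[-0.0145,-0.03,-0.011,0,100],[-0.0145,-0.03,-0.011,0,100],[-0.0145,-0.03,-0.011,0,100],[-0.03,-0.025,0,-6.2,100],[-0.03,-0.025,0,-6.2,100]]]'

```text
clock: 1.02
tool_pos: [0.3091, 0.2948, 0.3205]
eef_rot: [[-0.984, 0.175, 0.002], [0.175, 0.984, 0.002], [-0.002, 0.002, -1.0]]
contact_force: [-0.2, -0.4, -0.3]
finger_gap: 0.0881
```

Emit:
jog_arm --motion '[[[-0.022,-0.033,0,-6.4,100],[-0.02,-0.034,0,-6.4,100],[-0.018,-0.035,0,0,100],[-0.018,-0.035,0,0,100],[-0.018,-0.035,0,0,100]]]'

```text
clock: 1.43
tool_pos: [0.3952, 0.1259, 0.3195]
eef_rot: [[-1.0, -0.017, 0.001], [-0.017, 1.0, 0.0], [-0.001, 0.0, -1.0]]
contact_force: [1.1, 0.7, 0.3]
finger_gap: 0.0881
```

Emit:
jog_arm --motion '[[[-0.01,-0.035,-0.02,0,100],[-0.01,-0.035,-0.02,0,100],[-0.01,-0.035,-0.02,0,100],[0,0,-0.041,0,100],[0,0,-0.041,0,100]]]'

```text
clock: 1.85
tool_pos: [0.4261, 0.0209, 0.4609]
eef_rot: [[-1.0, -0.012, -0.004], [-0.012, 1.0, -0.0], [0.004, -0.0, -1.0]]
contact_force: [0.7, -0.2, 0.1]
finger_gap: 0.088
```

Run:
```python
from rig import env
s=env.get_state(); print(s['joints'].round(3),s['tool_pos'],s['eef_rot'].round(3))
```

```text
[-0.009 -0.268  1.724 -0.     1.689 -1.592] [0.42609776 0.02090268 0.46088781] [[-1.    -0.012 -0.004]
 [-0.012  1.    -0.   ]
 [ 0.004 -0.    -1.   ]]
```

Emit:
jog_arm --motion '[[[-0.033,0.005,-0.022,-1,100],[-0.033,0.005,-0.022,-1,100],[-0.033,0.004,-0.022,0,100],[-0.033,0.004,-0.022,0,100],[-0.033,0.004,-0.022,0,100]]]'

```text
clock: 2.27
tool_pos: [0.5919, 0.0523, 0.5722]
eef_rot: [[-0.999, -0.052, 0.0], [-0.052, 0.999, 0.0], [-0.0, -0.0, -1.0]]
contact_force: [0.9, 0.7, 1.3]
finger_gap: 0.0882
```

Emit:
jog_arm --motion '[[[-0.033,0.003,-0.022,0,100],[-0.033,0.003,-0.022,0,100],[-0.033,0.003,-0.022,0,100],[-0.033,0.003,-0.022,0,100],[-0.033,0.003,-0.022,0,100]]]'

```text
clock: 2.68
tool_pos: [0.7371, 0.0732, 0.6673]
eef_rot: [[-0.999, -0.052, 0.006], [-0.052, 0.999, 0.001], [-0.006, 0.0, -1.0]]
contact_force: [1.5, 0.2, 1.5]
finger_gap: 0.0881
```

Run:
```python
from rig import env
s=env.get_state(); print(s['joints'].round(3),s['tool_pos'],s['eef_rot'].round(3))
```

```text
[ 0.065  0.584  0.348  0.     2.203 -1.557] [0.73706814 0.07322532 0.66731516] [[-0.999 -0.052  0.006]
 [-0.052  0.999  0.001]
 [-0.006  0.    -1.   ]]
```

Emit:
jog_arm --motion '[[[-0.041,0,0,0,100],[-0.041,0,0,0,100],[-0.041,0,0,0,100]]]'

```text
clock: 2.93
tool_pos: [0.8087, 0.0746, 0.6131]
eef_rot: [[-0.997, -0.052, 0.049], [-0.052, 0.999, 0.005], [-0.049, 0.002, -0.999]]
contact_force: [-0.1, 0.0, 0.7]
finger_gap: 0.088
```

Run:
```python
from rig import env
s=env.get_state(); print(s['joints'].round(3),s['tool_pos'],s['eef_rot'].round(3))
```

```text
[ 6.100e-02  6.760e-01  3.150e-01  2.000e-03  2.102e+00 -1.561e+00] [0.80874527 0.07463682 0.61312621] [[-0.997 -0.052  0.049]
 [-0.052  0.999  0.005]
 [-0.049  0.002 -0.999]]
```

Emit:
jog_arm --motion '[[[-0.037,0,-0.018,0,100],[-0.037,0,-0.018,0,100],[-0.037,0,-0.018,0,100],[-0.037,0,-0.018,0,100],[-0.037,0,-0.018,0,100]]]'

```text
clock: 3.35
tool_pos: [0.8583, 0.0723, 0.6141]
eef_rot: [[-0.983, -0.052, 0.178], [-0.05, 0.999, 0.016], [-0.179, 0.007, -0.984]]
contact_force: [-0.0, -0.7, -0.6]
finger_gap: 0.0877
```

Run:
```python
from rig import env
s=env.get_state(); print(s['joints'].round(3),s['tool_pos'],s['eef_rot'].round(3))
```

```text
[ 0.052  0.683  0.312  0.007  1.967 -1.567] [0.85828088 0.07233997 0.61409751] [[-0.983 -0.052  0.178]
 [-0.05   0.999  0.016]
 [-0.179  0.007 -0.984]]
```

Emit:
jog_arm --motion '[[[-0.038,0,-0.014,0,100],[-0.038,0,-0.014,0,100],[-0.038,0,-0.014,0,100],[-0.038,0,-0.014,0,100],[-0.038,0,-0.014,0,100]]]'

```text
clock: 3.77
tool_pos: [0.9075, 0.0708, 0.6194]
eef_rot: [[-0.951, -0.053, 0.304], [-0.048, 0.999, 0.026], [-0.305, 0.01, -0.952]]
contact_force: [-0.7, -0.1, -0.1]
finger_gap: 0.0878
```

Emit:
jog_arm --motion '[[[-0.038,0,-0.012,0,100],[-0.038,0,-0.012,0,100],[-0.038,0,-0.012,0,100],[-0.038,0,-0.012,0,100],[-0.038,0,-0.012,0,100]]]'

```text
clock: 4.18
tool_pos: [0.9477, 0.0693, 0.6404]
eef_rot: [[-0.902, -0.055, 0.429], [-0.043, 0.998, 0.036], [-0.43, 0.013, -0.903]]
contact_force: [0.3, -0.8, -0.1]
finger_gap: 0.0881
```

Run:
```python
from rig import env
s=env.get_state(); print(s['joints'].round(3),s['tool_pos'],s['eef_rot'].round(3))
```

```text
[ 0.04   0.685  0.313  0.019  1.7   -1.576] [0.94770757 0.06925749 0.64041438] [[-0.902 -0.055  0.429]
 [-0.043  0.998  0.036]
 [-0.43   0.013 -0.903]]
```

Emit:
jog_arm --motion '[[[-0.038,0,-0.008,0,100],[-0.038,0,-0.008,0,100],[-0.038,0,-0.008,0,100],[-0.038,0,-0.008,0,100],[-0.038,0,-0.008,0,100]]]'

```text
clock: 4.6
tool_pos: [0.9845, 0.068, 0.668]
eef_rot: [[-0.836, -0.056, 0.546], [-0.038, 0.998, 0.044], [-0.547, 0.016, -0.837]]
contact_force: [0.5, 1.0, 0.1]
finger_gap: 0.0882
```

Emit:
jog_arm --motion '[[[-0.038,0,-0.004,0,100],[-0.038,0,-0.004,0,100],[-0.038,0,-0.004,0,100]]]'

```text
clock: 4.85
tool_pos: [1.0063, 0.0675, 0.6853]
eef_rot: [[-0.79, -0.057, 0.611], [-0.034, 0.998, 0.048], [-0.612, 0.017, -0.79]]
contact_force: [-0.1, 0.1, 0.3]
finger_gap: 0.0883
```

Run:
```python
from rig import env
s=env.get_state(); print(s['joints'].round(3),s['tool_pos'],s['eef_rot'].round(3))
```

```text
[ 0.033  0.678  0.312  0.028  1.493 -1.582] [1.00633038 0.06751297 0.68534738] [[-0.79  -0.057  0.611]
 [-0.034  0.998  0.048]
 [-0.612  0.017 -0.79 ]]
```

Run:
```python
from h import *
p=np.load('rack.npy');s=env.get_state();R=s['eef_rot'];z=R[:,2]
def w(x,y,zz): c,s=np.cos(p[2]),np.sin(p[2]);return np.array([p[0]+c*x-s*y,p[1]+s*x+c*y,zz])
for n,y in(('L',.115),('M',0),('R',-.115)):
    G=w(-.058,y,.140); print(n,'TCP',(G-.003*z).round(4),'pre',(G-.123*z).round(4))
pre=w(-.058,0,.140)-.123*z
plan([(.5,.05,.6),(.5,.05,.3),pre],[14,8,3])
```

```text
L TCP [0.6422 0.1608 0.1424] pre [0.5689 0.1551 0.2372]
M TCP [0.6475 0.046  0.1424] pre [0.5742 0.0402 0.2372]
R TCP [ 0.6528 -0.0689  0.1424] pre [ 0.5795 -0.0747  0.2372]
[0.0323, 0.0007, -0.0173] x 14 norm 0.0367
[0.023, -0.0006, 0.0296] x 8 norm 0.0375
[-0.0066, -0.005, 0.0315] x 3 norm 0.0326
```

Emit:
jog_arm --motion '[[[0.032,0,-0.017,0,100],[0.032,0,-0.017,0,100],[0.032,0,-0.017,0,100],[0.032,0,-0.017,0,100],[0.032,0,-0.017,0,100]]]'

```text
clock: 5.27
tool_pos: [0.8392, 0.0585, 0.6579]
eef_rot: [[-0.79, -0.057, 0.61], [-0.035, 0.998, 0.048], [-0.612, 0.017, -0.791]]
contact_force: [-0.4, -0.1, 0.5]
finger_gap: 0.0882
```

Emit:
jog_arm --motion '[[[0.032,0,-0.017,0,100],[0.032,0,-0.017,0,100],[0.032,0,-0.017,0,100],[0.032,0,-0.017,0,100],[0.032,0,-0.017,0,100]]]'

```text
clock: 5.68
tool_pos: [0.6606, 0.0489, 0.6278]
eef_rot: [[-0.79, -0.057, 0.611], [-0.035, 0.998, 0.048], [-0.612, 0.017, -0.791]]
contact_force: [-0.2, -0.6, 0.2]
finger_gap: 0.0878
```

Emit:
jog_arm --motion '[[[0.032,0,-0.017,0,100],[0.032,0,-0.017,0,100],[0.032,0,-0.017,0,100],[0.032,0,-0.017,0,100],[0.023,0,0.029,0,100]]]'

```text
clock: 6.1
tool_pos: [0.5163, 0.0418, 0.5782]
eef_rot: [[-0.779, -0.057, 0.625], [-0.034, 0.998, 0.048], [-0.626, 0.016, -0.779]]
contact_force: [1.1, -0.8, 1.1]
finger_gap: 0.088
```

Run:
```python
from h import *
s=env.get_state(); print(s['joints'].round(3),s['tool_pos'],s['eef_rot'].round(3))
plan([(.5,.045,.3),(.5742,.0402,.2372)],[8,3])
```

```text
[ 1.000e-03 -5.040e-01  1.806e+00  5.200e-02  1.164e+00 -1.625e+00] [0.51628862 0.04179013 0.57815335] [[-0.779 -0.057  0.625]
 [-0.034  0.998  0.048]
 [-0.626  0.016 -0.779]]
[0.0233, -0.0, 0.0258] x 8 norm 0.0348
[-0.0061, -0.0033, 0.0317] x 3 norm 0.0324
```

Emit:
jog_arm --motion '[[[0.023,0,0.026,0,100],[0.023,0,0.026,0,100],[0.023,0,0.026,0,100],[0.023,0,0.026,0,100],[0.023,0,0.026,0,100]]]'

```text
clock: 6.52
tool_pos: [0.5073, 0.0442, 0.3923]
eef_rot: [[-0.789, -0.057, 0.611], [-0.035, 0.998, 0.048], [-0.613, 0.017, -0.79]]
contact_force: [0.6, -0.3, -0.2]
finger_gap: 0.0882
```

Emit:
jog_arm --motion '[[[0.023,0,0.026,0,100],[0.023,0,0.026,0,100],[0.023,0,0.026,0,100],[0,0,0,0,100]]]'

```text
clock: 6.85
tool_pos: [0.4942, 0.0455, 0.2768]
eef_rot: [[-0.801, -0.057, 0.595], [-0.035, 0.998, 0.048], [-0.597, 0.018, -0.802]]
contact_force: [-1.6, -0.4, -2.6]
finger_gap: 0.0882
```

Run:
```python
from h import *
s=env.get_state(); print(s['joints'].round(3),s['tool_pos'],s['eef_rot'].round(3))
plan([(.5742,.0402,.2372)],[3])
```

```text
[ 0.014 -0.537  2.348  0.062  0.692 -1.643] [0.4942301  0.04548665 0.27676738] [[-0.801 -0.057  0.595]
 [-0.035  0.998  0.048]
 [-0.597  0.018 -0.802]]
[-0.0134, -0.0035, 0.0264] x 3 norm 0.0298
```

Emit:
jog_arm --motion '[[[-0.0135,-0.0035,0.026,0,100],[-0.0135,-0.0035,0.026,0,100],[-0.0135,-0.0035,0.026,0,100],[0,0,0,0,100]]]'

```text
clock: 7.18
tool_pos: [0.5843, 0.0397, 0.2521]
eef_rot: [[-0.791, -0.056, 0.609], [-0.034, 0.998, 0.047], [-0.611, 0.017, -0.792]]
contact_force: [-0.3, 0.0, -1.0]
finger_gap: 0.0882
```

Run:
```python
from h import *
from rig import snapshot
import cv2
s=env.get_state(); print(s['joints'].round(3),s['tool_pos'],s['eef_rot'].round(3))
p=np.array([.6475,.046,.1424])
plan([(p)],[4])
a=snapshot('side')[:,:,::-1][130:350,260:460]; cv2.imwrite('pics/s1.png',cv2.resize(a,None,fx=2.7,fy=2.7,interpolation=2))
a=snapshot('top')[:,:,::-1][120:330,180:450]; cv2.imwrite('pics/t1.png',cv2.resize(a,None,fx=2.9,fy=2.8,interpolation=2))
```

```text
[-0.005 -0.301  2.256  0.099  0.533 -1.694] [0.58433854 0.03973264 0.25206126] [[-0.791 -0.056  0.609]
 [-0.034  0.998  0.047]
 [-0.611  0.017 -0.792]]
[0.0042, 0.0002, 0.0314] x 4 norm 0.0317
```

View pics/s1.png

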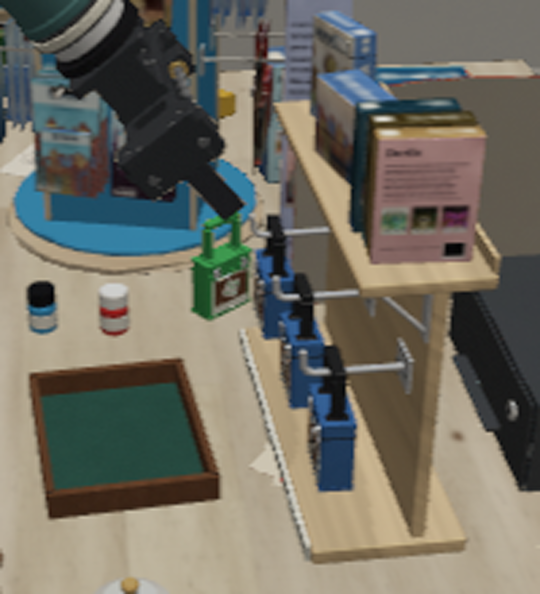

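View pics/t1.png

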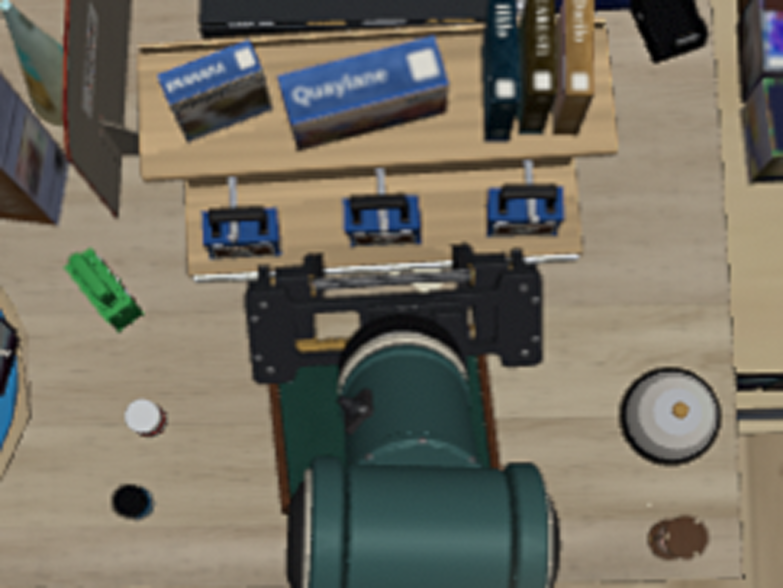

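Emit:
jog_arm --motion '[[[0.004,0,0.031,0,100],[0.004,0,0.031,0,100],[0.004,0,0.031,0,100],[0,0,0.016,0,100],[0,0,0,0,100]]]'

```text
clock: 7.7
tool_pos: [0.6374, 0.0452, 0.1569]
eef_rot: [[-0.793, -0.057, 0.607], [-0.035, 0.998, 0.048], [-0.609, 0.017, -0.793]]
contact_force: [-0.9, 0.2, -0.4]
finger_gap: 0.0883
```

Run:
```python
from h import *
from rig import snapshot
import cv2
s=env.get_state(); print(s['joints'].round(3),s['tool_pos'],s['eef_rot'].round(3),s['contact_force'])
p=np.array([.6475,.046,.1424])
plan([(p)],[1])
a=snapshot('side')[:,:,::-1][150:310,310:450]; cv2.imwrite('pics/s2.png',cv2.resize(a,None,fx=3.7,fy=3.7,interpolation=2))
a=snapshot('top')[:,:,::-1][120:330,180:450]; cv2.imwrite('pics/t2.png',cv2.resize(a,None,fx=2.9,fy=2.8,interpolation=2))
```

```text
[ 0.008 -0.066  2.256  0.146  0.301 -1.739] [0.63739781 0.04520783 0.1569475 ] [[-0.793 -0.057  0.607]
 [-0.035  0.998  0.048]
 [-0.609  0.017 -0.793]] [-0.91711734  0.24014252 -0.39439544]
[0.0008, -0.0, 0.0177] x 1 norm 0.0177
```

View pics/s2.png

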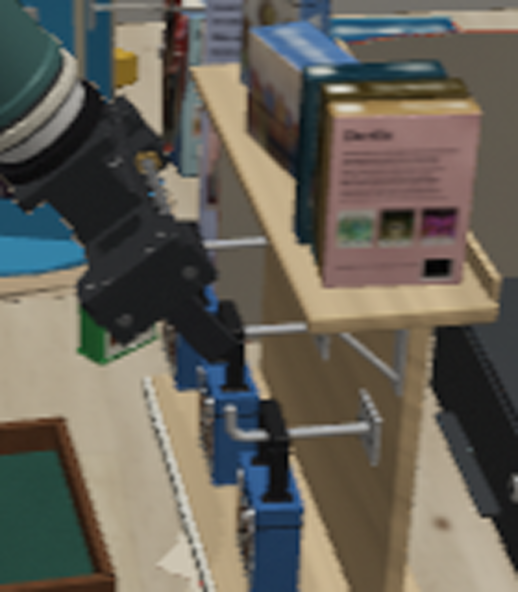

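View pics/t2.png

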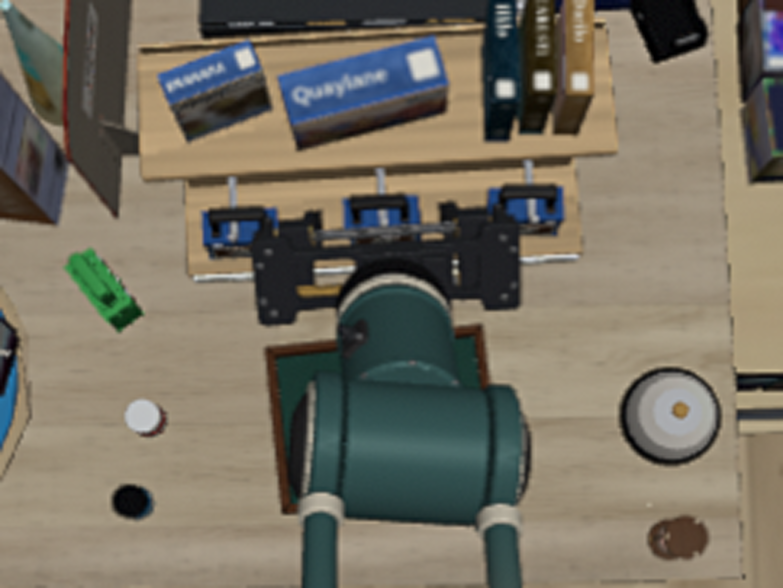

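Emit:
jog_arm --motion '[[[0.001,0,0.0175,0,100],[0,0,0,0,100]]]' --force 15

```text
clock: 7.97
tool_pos: [0.6484, 0.0458, 0.1458]
eef_rot: [[-0.789, -0.057, 0.611], [-0.035, 0.998, 0.048], [-0.613, 0.017, -0.79]]
contact_force: [-0.7, -0.4, -0.4]
finger_gap: 0.0882
```

Run:
```python
from h import *
from rig import snapshot
import cv2
s=env.get_state(); print(s['joints'].round(3),s['tool_pos'],s['contact_force'],s['moment'])
a=snapshot('side')[:,:,::-1][150:310,310:450]; cv2.imwrite('pics/s3.png',cv2.resize(a,None,fx=3.7,fy=3.7,interpolation=2))
# fit h,d,offset kinematics
```

```text
[ 0.01  -0.028  2.247  0.161  0.267 -1.753] [0.6483755  0.04583432 0.14582498] [-0.72294644 -0.40410744 -0.37305365] [-0.01873392  0.27183459  0.02427318]
```

View pics/s3.png

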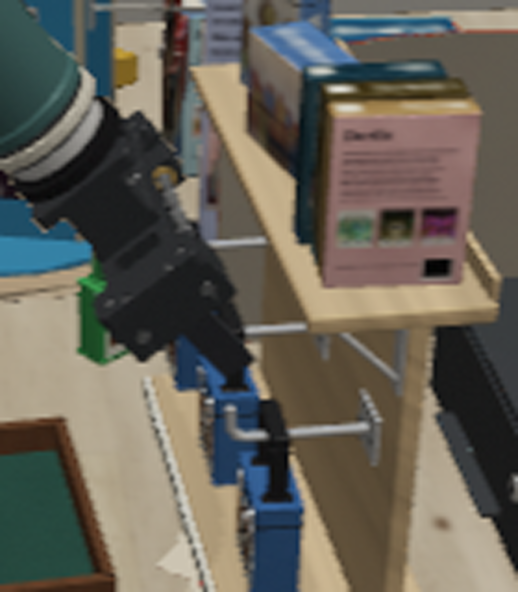

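Emit:
jog_arm --motion '[[[0,0,0,0,40],[0,0,0,0,40],[0,0,0,0,40],[0,0,0,0,40]]]' --force 15

```text
clock: 8.35
tool_pos: [0.6477, 0.0458, 0.1451]
eef_rot: [[-0.79, -0.057, 0.61], [-0.035, 0.998, 0.048], [-0.612, 0.017, -0.791]]
contact_force: [0.3, 0.6, 0.5]
finger_gap: 0.0634
```

```bash
cat > st.py <<'E'
from h import *
np.set_printoptions(suppress=True,precision=4)
s=env.get_state()
for k in('clock','tool_pos','joints','tau','contact_force','moment','finger_gap'): print(k,s[k])
E
python3 st.py
```

```text
clock 8.35
tool_pos [0.6477 0.0458 0.1451]
joints [ 0.0096 -0.0278  2.2483  0.1604  0.2666 -1.7527]
tau [  0.0015 -31.2666 -32.751    0.1517  -2.9233  -0.0058]
contact_force [0.3164 0.5954 0.4877]
moment [0.0241 0.3123 0.0113]
finger_gap 0.06336732063918324
```

Emit:
jog_arm --motion '[[[0,0,0,0,40],[0,0,0,0,40],[0,0,0,0,40],[0,0,0,0,40],[0,0,0,0,40]]]' --force 15

```text
clock: 8.77
tool_pos: [0.6476, 0.0457, 0.1439]
eef_rot: [[-0.791, -0.057, 0.609], [-0.035, 0.998, 0.048], [-0.611, 0.017, -0.792]]
contact_force: [-0.0, 1.1, 1.3]
finger_gap: 0.0431
```

```bash
python3 st.py
```

```text
clock 8.7667
tool_pos [0.6476 0.0457 0.1439]
joints [ 0.0096 -0.026   2.2483  0.1606  0.2661 -1.7528]
tau [  0.1172 -30.5691 -32.3926   0.1631  -2.8898  -0.0098]
contact_force [-0.0298  1.1145  1.2682]
moment [-0.0286  0.2789 -0.001 ]
finger_gap 0.04307559769040582
```

Emit:
jog_arm --motion '[[[-0.0028,0,-0.0036,0,40],[-0.0028,0,-0.0036,0,40],[0,0,0,0,40],[0,0,0,0,40],[0,0,0,0,40]]]'

```text
clock: 9.18
tool_pos: [0.6475, 0.0456, 0.153]
eef_rot: [[-0.791, -0.057, 0.609], [-0.035, 0.998, 0.048], [-0.611, 0.017, -0.792]]
contact_force: [-0.9, 0.1, -1.0]
finger_gap: 0.0431
```

```bash
python3 st.py
```

```text
clock 9.1833
tool_pos [0.6475 0.0456 0.153 ]
joints [ 0.0093 -0.0397  2.2415  0.1501  0.2868 -1.7421]
tau [ -0.0071 -31.6286 -33.8904   0.162   -3.1212  -0.0085]
contact_force [-0.8638  0.1157 -0.9577]
moment [-0.0204  0.3623 -0.001 ]
finger_gap 0.04310688582503918
```

Emit:
jog_arm --motion '[[[0,0,0,0,40],[0,0,0,0,40]]]'

```text
clock: 9.35
tool_pos: [0.6474, 0.0456, 0.1527]
eef_rot: [[-0.791, -0.057, 0.609], [-0.035, 0.998, 0.048], [-0.61, 0.017, -0.792]]
contact_force: [-0.5, -0.1, -1.7]
finger_gap: 0.0427
```

```bash
python3 st.py
```

```text
clock 9.35
tool_pos [0.6474 0.0456 0.1527]
joints [ 0.0093 -0.0395  2.2418  0.1501  0.2866 -1.7421]
tau [ -0.0016 -31.5218 -33.7148   0.1633  -3.0976  -0.01  ]
contact_force [-0.5194 -0.0739 -1.6662]
moment [0.0145 0.3665 0.003 ]
finger_gap 0.04270271898212379
```

Emit:
jog_arm --motion '[[[0,0,0,0,40]]]'

```text
clock: 9.43
tool_pos: [0.6475, 0.0456, 0.1528]
eef_rot: [[-0.791, -0.057, 0.609], [-0.035, 0.998, 0.048], [-0.611, 0.017, -0.792]]
contact_force: [-0.4, -0.1, -0.8]
finger_gap: 0.0432
```

Emit:
jog_arm --motion '[[[0,0,0,0,40]]]'

```text
clock: 9.52
tool_pos: [0.6475, 0.0456, 0.1528]
eef_rot: [[-0.791, -0.057, 0.609], [-0.035, 0.998, 0.048], [-0.611, 0.017, -0.792]]
contact_force: [0.3, -0.2, -0.5]
finger_gap: 0.0433
```

Emit:
jog_arm --motion '[[[0,0,0,0,40]]]'

```text
clock: 9.6
tool_pos: [0.6476, 0.0456, 0.1529]
eef_rot: [[-0.791, -0.057, 0.609], [-0.035, 0.998, 0.048], [-0.611, 0.017, -0.792]]
contact_force: [-0.7, -0.9, -0.8]
finger_gap: 0.043
```

Emit:
jog_arm --motion '[[[0,0,0,0,40]]]'

```text
clock: 9.68
tool_pos: [0.6476, 0.0456, 0.1529]
eef_rot: [[-0.791, -0.057, 0.609], [-0.035, 0.998, 0.048], [-0.611, 0.017, -0.792]]
contact_force: [-0.7, -0.7, -0.9]
finger_gap: 0.043
```

Emit:
jog_arm --motion '[[[0,0,0,0,40]]]'

```text
clock: 9.77
tool_pos: [0.6476, 0.0456, 0.153]
eef_rot: [[-0.791, -0.057, 0.609], [-0.035, 0.998, 0.048], [-0.611, 0.017, -0.792]]
contact_force: [-0.5, -0.3, -1.4]
finger_gap: 0.0428
```

```bash
python3 st.py
```

```text
clock 9.7667
tool_pos [0.6476 0.0456 0.153 ]
joints [ 0.0093 -0.0396  2.2414  0.1501  0.2866 -1.7421]
tau [ -0.0014 -31.4454 -33.6516   0.163   -3.0927  -0.0099]
contact_force [-0.5068 -0.3143 -1.3877]
moment [ 0.0401  0.389  -0.0072]
finger_gap 0.04282724072500771
```

Run:
```python
from h import *
from rig import snapshot
import cv2
im=snapshot('side')[:,:,::-1]; cv2.imwrite('pics/side4.png',im)
o=cv2.imread('pics/side0.png')
f=lambda a:cv2.resize(a[215:315,340:420],None,fx=4.8,fy=5.5,interpolation=2)
cv2.imwrite('pics/s4.png',np.hstack([f(o),f(im)]))
```

```text
(no output)
```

View pics/s4.png

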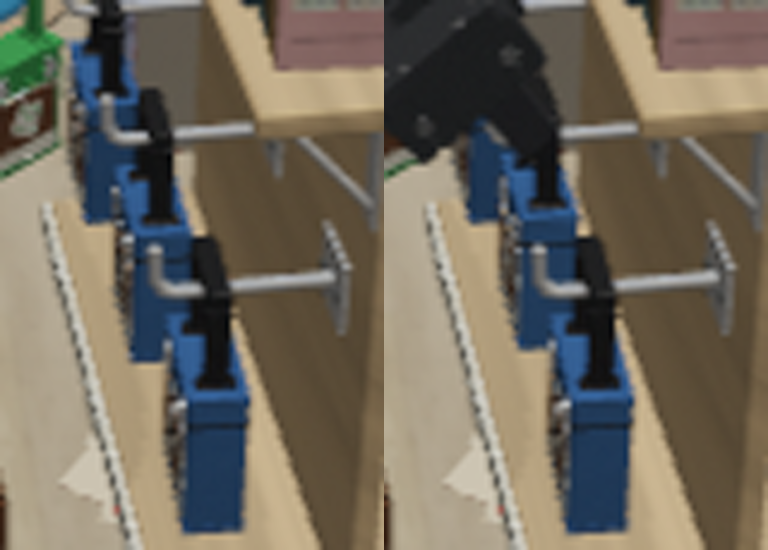

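Emit:
jog_arm --motion '[[[-0.003,0,-0.004,0,40],[-0.0032,0,-0.004,0,40],[-0.003,0,-0.004,0,40],[0,0,0,0,40]]]' --force 20

```text
clock: 10.15
tool_pos: [0.6488, 0.0453, 0.1706]
eef_rot: [[-0.789, -0.057, 0.612], [-0.035, 0.998, 0.048], [-0.614, 0.017, -0.789]]
contact_force: [0.8, -0.0, -0.5]
finger_gap: 0.0426
```

```bash
python3 st.py
python3 - <<'E'
from h import *
from rig import snapshot
import cv2
im=snapshot('side')[:,:,::-1]
o=cv2.imread('pics/side0.png')
f=lambda a:cv2.resize(a[215:315,340:420],None,fx=4.8,fy=5.5,interpolation=2)
cv2.imwrite('pics/s5.png',np.hstack([f(o),f(im)]))
p=np.load('rack.npy')
for dz in(0,.02,.024,.028):
  print(dz,(proj('side',[[.6475+.014,.046-.03,.053+dz]])-[340,215])*[4.8,5.5])
E
```

```text
clock 10.15
tool_pos [0.6488 0.0453 0.1706]
joints [ 0.0087 -0.0632  2.2273  0.1355  0.3205 -1.7272]
tau [  0.0244 -30.2705 -33.3288   0.128   -2.8138   0.0377]
contact_force [ 0.8352 -0.0277 -0.5409]
moment [ 0.0178  0.3088 -0.0222]
finger_gap 0.04256887356887432
0 [[181.62423022 357.0143455 ]]
0.02 [[183.38644138 317.61869278]]
0.024 [[183.74252249 309.65815411]]
0.028 [[184.09983119 301.6701519 ]]
```

View pics/s5.png

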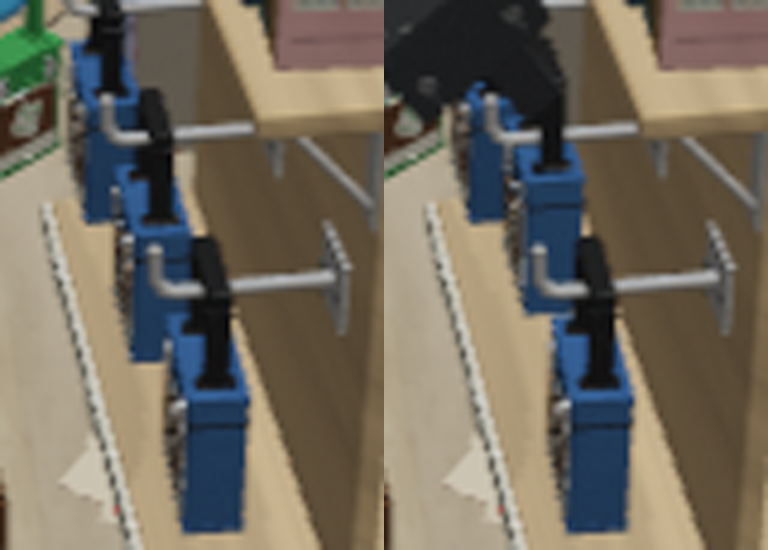

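Emit:
jog_arm --motion '[[[0,0,0,0,40],[0.0047,0,-0.0037,0,40],[0.0095,0,-0.0074,0,40]]]'

```text
clock: 10.45
tool_pos: [0.6299, 0.0443, 0.1684]
eef_rot: [[-0.791, -0.057, 0.609], [-0.035, 0.998, 0.048], [-0.611, 0.017, -0.791]]
contact_force: [0.3, -0.3, -0.5]
finger_gap: 0.0426
```

```bash
python3 st.py
python3 - <<'E'
from h import *
from rig import snapshot
import cv2
im=snapshot('side')[:,:,::-1]
cv2.imwrite('pics/s6.png',cv2.resize(im[205:315,330:420],None,fx=5.4,fy=5.4,interpolation=2))
E
```

```text
clock 10.45
tool_pos [0.6299 0.0443 0.1684]
joints [ 0.0066 -0.0986  2.2629  0.1384  0.3237 -1.7315]
tau [  0.1312 -26.7266 -35.0836   0.149   -3.1344   0.0364]
contact_force [ 0.3398 -0.2722 -0.5348]
moment [-0.0257  0.4238 -0.0498]
finger_gap 0.04263562112980503
```

View pics/s6.png

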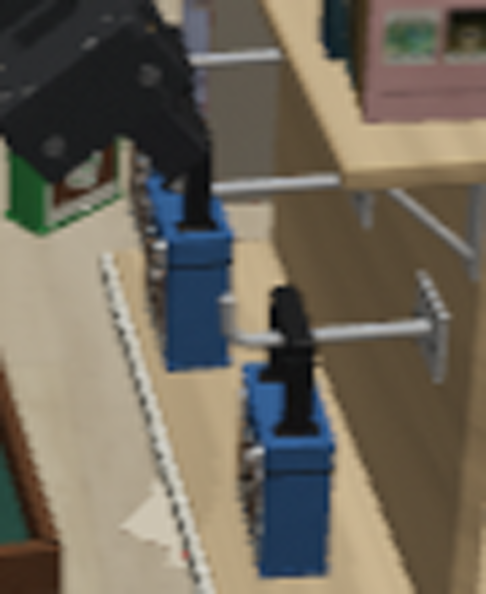

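Emit:
jog_arm --motion '[[[0.0095,0,-0.0074,0,40],[0.0095,0,-0.0074,0,40],[0.0095,0,-0.0074,0,40],[0.0095,0,-0.0074,0,40],[0,0,0,0,40]]]'

```text
clock: 10.92
tool_pos: [0.579, 0.0416, 0.1669]
eef_rot: [[-0.793, -0.057, 0.607], [-0.035, 0.998, 0.048], [-0.609, 0.017, -0.793]]
contact_force: [-0.5, 0.7, -1.6]
finger_gap: 0.0431
```

```bash
python3 st.py
python3 - <<'E'
from h import *
from rig import snapshot
import cv2
im=snapshot('side')[:,:,::-1]
cv2.imwrite('pics/s7.png',cv2.resize(im[195:315,310:420],None,fx=5,fy=5,interpolation=2))
plan([(.517,.041,.168),(.517,.041,.11)],[4,4])
E
```

```text
clock 10.9167
tool_pos [0.579  0.0416 0.1669]
joints [ 0.0001 -0.2082  2.356   0.143   0.344  -1.7402]
tau [ -0.1306 -24.4171 -36.1801   0.2054  -3.3044  -0.0323]
contact_force [-0.47    0.7052 -1.6418]
moment [-0.0428  0.4311 -0.035 ]
finger_gap 0.043055805929248694
[0.0125, 0.0007, -0.0097] x 4 norm 0.0158
[0.0088, -0.0002, 0.0115] x 4 norm 0.0145
```

View pics/s7.png

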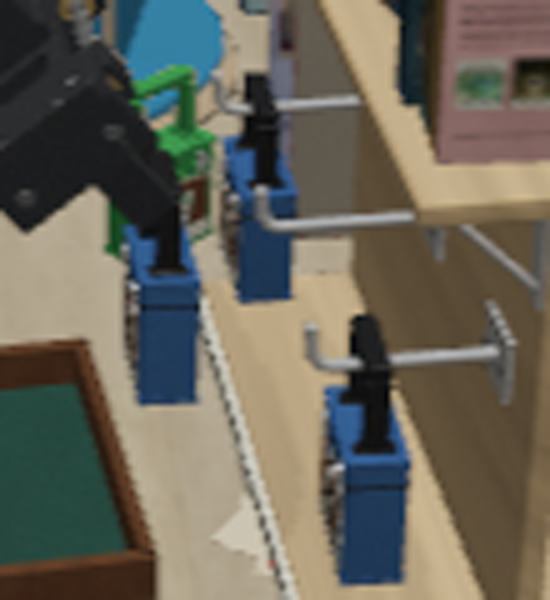

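Emit:
jog_arm --motion '[[[0.0125,0.0007,-0.0097,0,40],[0.0125,0.0007,-0.0097,0,40],[0.0125,0.0007,-0.0097,0,40],[0.0125,0.0007,-0.0097,0,40],[0,0,0,0,40]]]'

```text
clock: 11.38
tool_pos: [0.5163, 0.0409, 0.1676]
eef_rot: [[-0.792, -0.057, 0.608], [-0.035, 0.998, 0.048], [-0.609, 0.017, -0.793]]
contact_force: [0.1, 0.2, -0.7]
finger_gap: 0.0424
```

Emit:
jog_arm --motion '[[[0.0085,0,0.011,0,40],[0.0085,0,0.011,0,40],[0.0085,0,0.011,0,40],[0.0085,0,0.011,0,40],[0,0,0,0,40]]]'

```text
clock: 11.8
tool_pos: [0.5169, 0.0418, 0.1099]
eef_rot: [[-0.794, -0.057, 0.605], [-0.035, 0.998, 0.048], [-0.607, 0.017, -0.795]]
contact_force: [-1.0, -0.1, -1.9]
finger_gap: 0.0429
```

```bash
python3 st.py
python3 - <<'E'
from h import *
from rig import snapshot
import cv2
im=snapshot('side')[:,:,::-1]
cv2.imwrite('pics/s8.png',cv2.resize(im[215:335,250:380],None,fx=5,fy=5,interpolation=2))
print(env.get_state()['eef_rot'].round(3))
plan([(.517,.041,.1)],[2])
E
```

```text
clock 11.8
tool_pos [0.5169 0.0418 0.1099]
joints [ 0.0006 -0.2563  2.5157  0.2047  0.2361 -1.804 ]
tau [ -0.0827 -18.5621 -34.4759   0.3834  -3.7977  -0.2817]
contact_force [-1.0372 -0.1132 -1.8771]
moment [-0.0138  0.4401  0.0271]
finger_gap 0.04290629002075935
[[-0.793 -0.056  0.606]
 [-0.034  0.998  0.048]
 [-0.608  0.017 -0.794]]
[0.0037, -0.0004, 0.0043] x 2 norm 0.0057
```

View pics/s8.png

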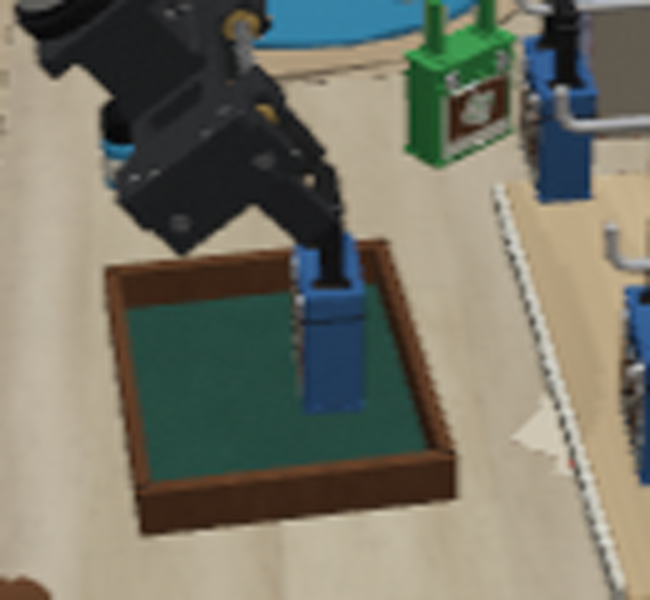

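Emit:
jog_arm --motion '[[[0.0024,0,0.0032,0,40],[0.0024,0,0.0032,0,40],[0.0024,0,0.0032,0,40],[0,0,0,0,40]]]'

```text
clock: 12.18
tool_pos: [0.5181, 0.042, 0.1007]
eef_rot: [[-0.791, -0.057, 0.609], [-0.035, 0.998, 0.048], [-0.61, 0.017, -0.792]]
contact_force: [-0.2, -0.0, -1.8]
finger_gap: 0.0427
```

```bash
python3 st.py
```

```text
clock 12.1833
tool_pos [0.5181 0.042  0.1007]
joints [ 0.0013 -0.2341  2.5235  0.2374  0.2022 -1.8371]
tau [ -0.032  -18.6764 -32.3783   0.261   -3.2627  -0.1304]
contact_force [-0.2316 -0.0362 -1.7782]
moment [0.0237 0.395  0.0199]
finger_gap 0.04273934674804311
```

Emit:
jog_arm --motion '[[[0.0012,0,0.0016,0,40],[0,0,0,0,40]]]'

```text
clock: 12.35
tool_pos: [0.5182, 0.042, 0.099]
eef_rot: [[-0.791, -0.057, 0.609], [-0.035, 0.998, 0.048], [-0.611, 0.017, -0.792]]
contact_force: [-0.2, -0.4, -0.6]
finger_gap: 0.0426
```

Emit:
jog_arm --motion '[[[0.0012,0,0.0016,0,40],[0,0,0,0,40]]]'

```text
clock: 12.52
tool_pos: [0.5182, 0.042, 0.097]
eef_rot: [[-0.791, -0.057, 0.609], [-0.035, 0.998, 0.048], [-0.611, 0.017, -0.792]]
contact_force: [-0.1, -0.6, -1.1]
finger_gap: 0.0427
```

```bash
python3 st.py
```

```text
clock 12.5167
tool_pos [0.5182 0.042  0.097 ]
joints [ 0.0015 -0.2256  2.5264  0.2508  0.1907 -1.8507]
tau [ -0.0119 -18.8496 -31.6437   0.2112  -3.1176  -0.0692]
contact_force [-0.0765 -0.61   -1.0938]
moment [ 0.0325  0.3806 -0.0306]
finger_gap 0.04271477855948074
```

Still carrying; lower in 2 mm steps until contact.

Emit:
jog_arm --motion '[[[0.0012,0,0.0016,0,40],[0,0,0,0,40]]]'

```text
clock: 12.68
tool_pos: [0.52, 0.0419, 0.0968]
eef_rot: [[-0.788, -0.056, 0.612], [-0.034, 0.998, 0.047], [-0.614, 0.016, -0.789]]
contact_force: [-0.9, -1.1, 3.5]
finger_gap: 0.0428
```

Emit:
jog_arm --motion '[[[0.0012,0,0.0016,0,40],[0,0,0,0,40]]]'

```text
clock: 12.85
tool_pos: [0.5219, 0.0417, 0.0968]
eef_rot: [[-0.786, -0.056, 0.616], [-0.034, 0.998, 0.047], [-0.617, 0.016, -0.786]]
contact_force: [-2.4, -0.9, 8.9]
finger_gap: 0.0427
```

```bash
python3 st.py
python3 - <<'E'
from h import *
from rig import snapshot
import cv2
im=snapshot('side')[:,:,::-1]
cv2.imwrite('pics/s9.png',cv2.resize(im[215:335,250:380],None,fx=5,fy=5,interpolation=2))
for z in(.004,.006,.008): print((proj('side',[[.518+.002+.014,.042-.03,z],[.518+.002-.014,.042-.03,z]])-[250,215])*5)
E
```

```text
clock 12.85
tool_pos [0.5219 0.0417 0.0968]
joints [ 0.0015 -0.2177  2.5254  0.2668  0.1756 -1.8666]
tau [  0.6534 -14.1474 -25.8053   0.1391  -1.4021  -0.1179]
contact_force [-2.3946 -0.8897  8.8546]
moment [ 0.0065 -0.4233 -0.1532]
finger_gap 0.04271544346373719
[[366.74770917 428.81096157]
 [307.20964113 431.89680788]]
[[366.69812932 425.38994808]
 [307.10981143 428.47455406]]
[[366.64846588 421.96316778]
 [307.00981329 425.04652485]]
```

View pics/s9.png

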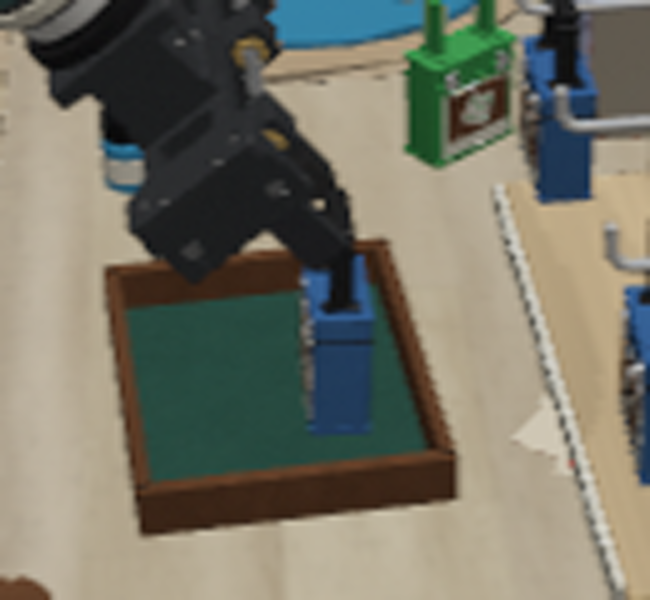

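Emit:
jog_arm --motion '[[[-0.0012,0,-0.0016,0,40],[0,0,0,0,40],[0,0,0,0,60],[0,0,0,0,60],[0,0,0,0,60]]]'

```text
clock: 13.32
tool_pos: [0.5173, 0.0421, 0.0941]
eef_rot: [[-0.792, -0.057, 0.608], [-0.035, 0.998, 0.048], [-0.609, 0.017, -0.793]]
contact_force: [0.3, -0.8, 0.4]
finger_gap: 0.0524
```

Emit:
jog_arm --motion '[[[0,0,0,0,100],[0,0,0,0,100],[0,0,0,0,100],[0,0,0,0,100],[0,0,0,0,100]]]'

```text
clock: 13.73
tool_pos: [0.5181, 0.0421, 0.0949]
eef_rot: [[-0.791, -0.057, 0.609], [-0.035, 0.998, 0.048], [-0.61, 0.017, -0.792]]
contact_force: [-0.3, 0.6, 0.3]
finger_gap: 0.0841
```

```bash
python3 st.py
python3 - <<'E'
from h import *
from rig import snapshot
import cv2
im=snapshot('side')[:,:,::-1]
cv2.imwrite('pics/s10.png',cv2.resize(im[215:335,250:380],None,fx=5,fy=5,interpolation=2))
E
```

```text
clock 13.7333
tool_pos [0.5181 0.0421 0.0949]
joints [ 0.0017 -0.2209  2.5278  0.258   0.1852 -1.858 ]
tau [  0.0017 -18.4517 -30.5868   0.1601  -2.8315  -0.0082]
contact_force [-0.2643  0.6446  0.2998]
moment [-0.0211  0.3182 -0.0277]
finger_gap 0.08408415886183604
```

View pics/s10.png

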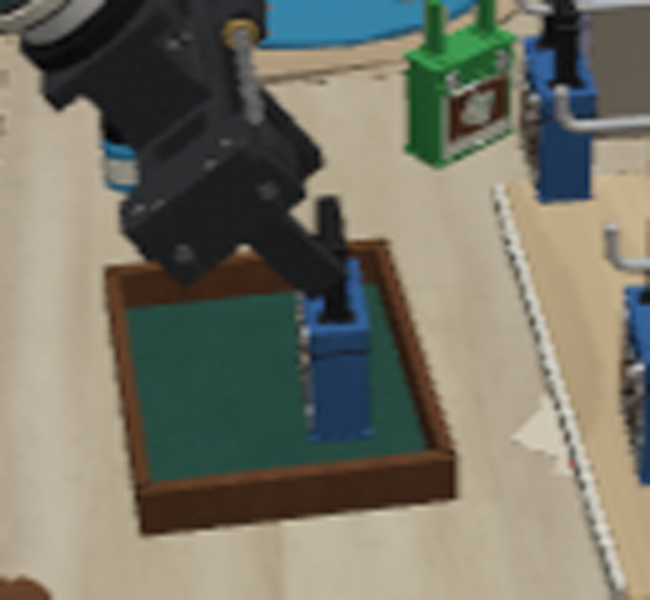

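Emit:
jog_arm --motion '[[[-0.01,0,-0.016,0,100],[-0.015,0,-0.022,0,100],[-0.015,0,-0.022,0,100],[-0.015,0,-0.022,0,100],[-0.015,0,-0.022,0,100]]]'

```text
clock: 14.2
tool_pos: [0.5098, 0.0394, 0.2213]
eef_rot: [[-0.791, -0.057, 0.609], [-0.035, 0.998, 0.048], [-0.611, 0.017, -0.792]]
contact_force: [0.5, 0.2, -0.6]
finger_gap: 0.0885
```

Emit:
jog_arm --motion '[[[-0.01,0,-0.025,0,100],[-0.01,0,-0.025,0,100],[-0.01,0,-0.025,0,100],[0,0,0,0,100],[0,0,0,0,100]]]'

```text
clock: 14.62
tool_pos: [0.4892, 0.0369, 0.3005]
eef_rot: [[-0.788, -0.057, 0.613], [-0.035, 0.998, 0.048], [-0.615, 0.016, -0.789]]
contact_force: [-0.3, 0.1, -0.0]
finger_gap: 0.0884
```

```bash
python3 st.py
python3 - <<'E'
from h import *
from rig import snapshot
import cv2
for n in('side','top'):
  cv2.imwrite(f'pics/{n}11.png',snapshot(n)[:,:,::-1])
im=cv2.imread('pics/side11.png')
cv2.imwrite('pics/s11.png',cv2.resize(im[190:390,230:430],None,fx=3,fy=3,interpolation=2))
im=cv2.imread('pics/top11.png')
cv2.imwrite('pics/t11.png',cv2.resize(im[120:330,180:450],None,fx=2.9,fy=2.8,interpolation=2))
E
```

```text
clock 14.6167
tool_pos [0.4892 0.0369 0.3005]
joints [-0.0168 -0.5801  2.3355  0.0874  0.7281 -1.6841]
tau [ -0.0151 -10.5715 -41.2572   0.2721  -3.0345  -0.0024]
contact_force [-0.3254  0.1207 -0.0077]
moment [ 0.0258  0.2993 -0.0253]
finger_gap 0.08841380291266367
```

View pics/s11.png

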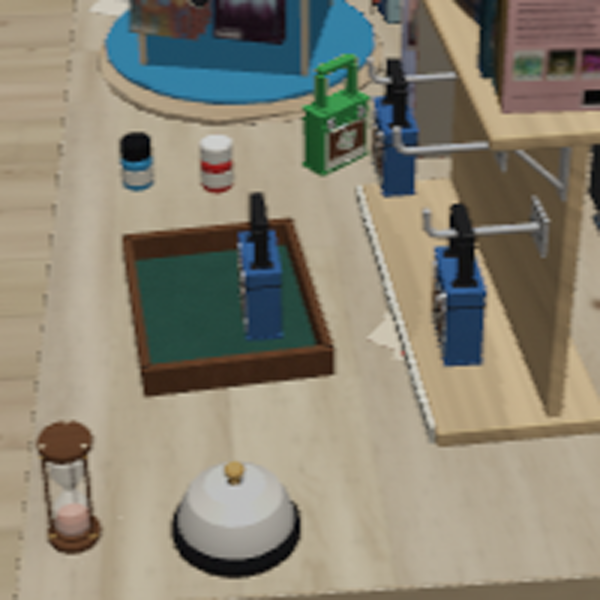

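View pics/t11.png

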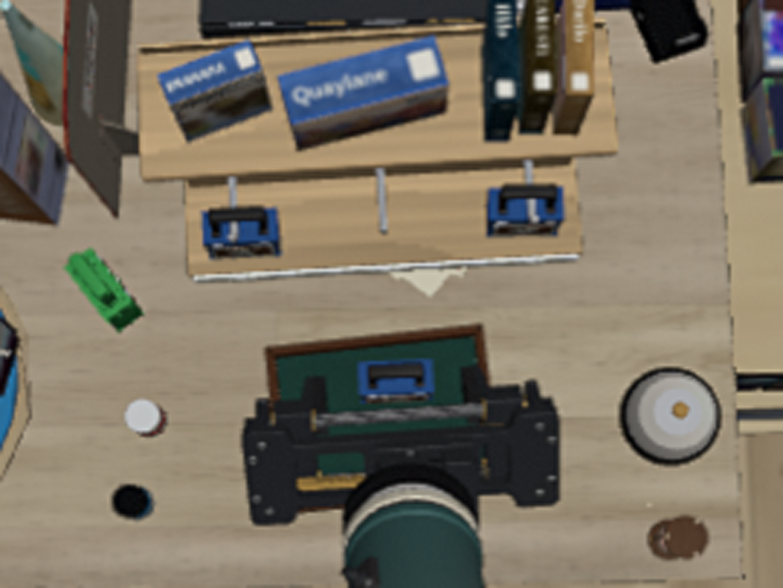

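Run:
```python
from rig import env
print(env.job_done())
```

```text
the job is handed in; nothing more can be done
None
```

I found the middle case to be the empty one and put it in the dice tray, where it stands upright. The left and right cases still hang on their hooks. I handed the job in at about 14.6 s of the 61 s; no verdict is reported.

- **Tilting the gripper:** the jog rows have no tilt command. I pushed the arm against its reach limit high above the rack until the tool leaned forward about 38°, and kept that angle for the rest of the job.
- **Hefting:** I lifted only the middle case, about 9 mm on its hook. It added roughly 1.0 N on average, with single readings from 0.5 to 1.7 N. The wrist torque change gave a similar figure of about 0.8–1.3 N. The empty case should weigh about 0.8 N and a full one at least 2.65 N. I did not heft the left and right cases, so calling them full rests on the middle one being clearly light.
- **Unhooking and placing:** I raised the case about 24 mm by the picture, drew it out level and set it down in the tray. It touched slightly early, giving a brief push of about 9 N on the tray, which I backed off before opening the fingers.
- **Last pictures:**
  - The case stands inside the tray.
  - The bell, sand timer, paint pots and green look-alike look unmoved.
  - The gripper is well clear, with contact force near zero.
- **One disagreement:** the tray's corners fitted its stated 200 x 164 mm size only to about 5 pixels, because it looks smaller in the pictures. Its centre agreed in both cameras.

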